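# Stamp a colour sample board in the paint-shop jig

### The arm

A 6-joint arm with a two-finger parallel gripper is mounted at the origin on the work surface. World frame = base frame: x ahead of the robot, y to its left, z up, the work surface at z = 0. Lengths are in m, angles in degrees, forces in N, time in s.
With the tool pointing down it reaches from about 0.35 to 0.875 m from the base axis. Payload 4.2 kg.
Tool frame: the origin (TCP) lies midway between the tips of the shut fingers; the grasp point (between the pads) lies 19 mm behind it; z points along the fingers, y is the line along which they close (so a half turn about z gives the same grasp; the last joint's range is limited). The gripper opens to 87 mm and grips with 3 to 60 N. Pads are 19 mm wide; open, the fingers measure 117 mm over their backs; the gripper's body (75 mm by 190 mm) begins 51 mm behind the grasp point.
Start: joints at [-58.235, 22.042, 0.453, 0, -68.411, -14.817], TCP at [0.182, -0.598, 0.2] pointing down, gripper open.
Joint ranges: [-179.83, 179.83], [-69.29, 118.12], [-61.27, 80.66], [-181.25, 117.63], [-171.15, -9.14], [-177.46, 177.46]. Speed limits (degrees/s): [159.86, 159.86, 180, 180, 180, 180].

### API

Orientations are given as [roll, pitch, yaw] about the fixed x, y, z axes, in that order (R = Rz(yaw) Ry(pitch) Rx(roll)).
In Python, from workcell import env gives the robot as it stands. The module is installed in compiled form; this text tells all that it offers. Calls block until the motion is done:
- env.goto(position, orientation): joint-space move of the TCP to a pose.
- env.move_straight(position, rotation=None, rate=0.15, force_limit=None): straight line of the TCP; rotation=None keeps the orientation; rate is the mean speed in m/s. With force_limit (N) it stops when the force on the tool has changed by that much, and returns True; else False.
- env.set_joints(angles): joint-space move.
- env.gripper_to(opening, grasp_force=None): opening from 0.0 (shut) to 1.0 (fully open); grasp_force is the grip in N (None keeps the last); returns when the fingers have stopped.
- env.dwell(seconds).
- env.inverse_kinematics(position, orientation): joint angles nearest the present ones, or None.
- env.read_state(): the state.
- env.grab_frame(name): name is "side" or "top" or "wrist"; returns a dict with "image" (384x512x3 uint8, blue, green, red), "fx", "fy", "cx", "cy" (pixels), "D" ([k1, k2, p1, p2, k3] as OpenCV has them; the pictures are not rectified), "position" and "orientation" of the camera in the world. Camera axes: x right, y up, looking along -z (the intrinsics and any distortion apply to the point x, -y, -z); pixel columns grow to the right and rows downward; lengths in m; the calibration is good to about 2 mm. A picture is of the moment at which its call begins. There is no depth.
A pose or a line that the arm cannot do raises env.Unreachable and nothing moves.
- env.close_job(): hands the job in; it is judged then, once.
Trained networks look in a picture, given as the dict that the camera call returned (one of the last four; its "shot" number tells which), for a name from the list of things; names that differ only in an ending like _2 or _b are one class to them, and where a whole thing is asked for, a point or a joint stands for the part that bears it (a point fixed in the world has none). Each returns a list of dicts, best first, with "score" (0 to 1); they miss things now and then, are a little off and sometimes report something else, mostly with a low value. They report only what shows in the picture. A call takes as long as a camera call.
- env.search_frame(picture, thing): "xyz" ([x, y, z] in m, in world coordinates, good to about 4 mm: the middle of the surface that is visible of it).
- env.trace(picture, thing): "mask" (384x512 bool, what is visible of it).
The state is a dict: "clock": time; "joint_positions": joint angles; "qvel": joint speeds; "joint_torque": joint torques, N m; "position": TCP position; "tool_rot": TCP orientation; "force": force on the tool from outside, world axes, zero at the start; "wrist_torque": the same for the moment, N m; "opening": opening from 0.0 (shut) to 1.0 (fully open); "finger_force": force on a finger pad.
Only numpy, scipy, OpenCV 4.12 (cv2) and the standard library are available. Lean on these libraries where they do the work, as an engineer would, in place of code of your own. Each camera call takes 0.05 s, during which the arm holds its last target. There are 200 camera calls.

### The job

First clear the red can cap off the stamping jig into the grey cap tray. Then lay the orange sample board flat on the jig with its bare-wood end towards the stamp, push it snug and square against both blue stops (rear fence and end stop), and only then press the red stamp head fully down and let it spring back up. Leave the board lying against both stops, and do not disturb the other boards, cans, tin and marker on the counter.

Things in the scene. Friction and masses are not known exactly. Their poses are not given: they have to be found in the camera images.
- jig: Stamping jig, fixed. Its x runs across it (away from the robot when unturned), y along it, z up; origin at counter level. Aluminium bed: x -60 to 60, y -130 to 150 mm, top at z = 12. Two blue stops stand 10 mm above the bed: a long rear fence and a short end stop. A board lying along y against both has its centre at x = 12.5, y = 25.
- fence_face (a point): Rear fence: foot of its face, on the bed (x = 35, y = 10, z = 12 mm in the jig's frame). The face looks to the jig's -x and runs from y = -80 to 100; the fence is 12 mm thick.
- stop_face (a point): End stop: foot of its face, on the bed (x = 7.5, y = 100, z = 12 mm in the jig's frame). The face looks to the jig's -y and runs from x = -20 to 35; the stop is 12 mm thick. Behind it a grey column (y 115 to 145, x -10 to 35, up to z = 77) carries an arm (z 57 to 75, x -5 to 30) that overhangs the bed back to y = 64; the stamp stands in this arm.
- stamp (a joint): Spring stamp: how far its head is pressed down, in m: 0 released, 0.012 fully down at its stop. It springs back up; about 3 N to start, 6 N fully down.
- stamp_top (a point): Centre of the top of the stamp's red round head (32 mm diameter, 12 mm thick), which is 100 mm above the counter when released; at x = 12.5, y = 80 mm in the jig's frame. Press here, straight down.
- orange_board: Orange sample board, 45 mm (its x) by 150 mm (its y) by 14 mm thick, 70 g, loose. The 50 mm at its +y end is bare wood, the rest orange. Origin: centre of its underside. It lies flat in one of three places on the counter, at any of many angles.
- bare_end (a point): Middle of the orange board's bare-wood end edge, on its top face (at y = +75 mm, z = 14 mm in the board's frame).
- red_cap: Red spray-can cap, 50 mm diameter (narrowing to 44 at the top), 45 mm tall, 20 g, standing loose on the jig's bed, in the way of the board. Origin: centre of its underside.
- cap_tray: Shallow grey cap tray, fixed, outside 140 mm (its x) by 210 mm (its y) by 25 mm high, walls and floor 4 mm to 5 mm. Origin: centre of its underside.
- yellow_cap: Yellow spray-can cap, same shape as the red one, already standing somewhere along the middle line of the cap tray. Origin: centre of its underside.
- blue_board: Blue sample board, same size and shape as the orange one; not wanted, leave it alone. Origin: centre of its underside.
- green_board: Green sample board, same size and shape as the orange one; not wanted, leave it alone. Origin: centre of its underside.
- silver_can: standing spray can with a grey cap, 65 mm diameter, 190 mm tall, 0.35 kg, loose; leave it alone. Origin: centre of its underside.
- black_can: standing spray can with a black cap, 65 mm diameter, 190 mm tall, 0.35 kg, loose; leave it alone. Origin: centre of its underside.
- lime_can: standing spray can with a green cap, 65 mm diameter, 190 mm tall, 0.35 kg, loose; leave it alone. Origin: centre of its underside.
- paint_tin: squat paint tin, 76 mm diameter, 55 mm tall, loose; leave it alone. Origin: centre of its underside.
- marker: black marker pen, 14 mm thick, about 110 mm long, lying loose; leave it alone. Origin: middle of its underside.

How it is judged (in metres and radians):
On the way, in this order (a step that is already met when the one before it is completed fails the run):
1. the red cap lies in the cap tray, released (x of red_cap in the frame of cap_tray between -0.07 and 0.07 m and y of red_cap in the frame of cap_tray between -0.105 and 0.105 m and z of red_cap in the frame of cap_tray between -0.005 and 0.04 m and contact force between the fingers and red_cap below 0.1 N), for 0.2 s.
2. the orange board lies flat on the bed, bare end towards the stamp, against both stops (within 2 mm, square within 0.02 rad) (x of orange_board in the frame of jig between 0.0105 and 0.0145 m and y of orange_board in the frame of jig between 0.023 and 0.027 m and z of orange_board in the frame of jig between 0.009 and 0.015 m and y of bare_end in the frame of jig between 0.09 and 0.11 m and angle between the y axis of orange_board and the y axis of jig, either way round below 0.02 rad and angle between orange_board's own z axis and vertical below 0.05 rad), for 0.2 s.
3. the stamp is pressed fully down (to within 1.5 mm of its stop) with the board against both stops (all of step 2 and value of joint stamp above 0.0105 m), for 0.1 s.
At the end, for the whole second after the job is handed in: The orange board lies flat on the jig's bed, bare end towards the stamp, within 2 mm of both stops and square within 0.02 rad; the stamp is back up (within 2 mm); the red cap is in the cap tray; board and cap are at rest (all of step 2 and x of red_cap in the frame of cap_tray between -0.07 and 0.07 m and y of red_cap in the frame of cap_tray between -0.105 and 0.105 m and z of red_cap in the frame of cap_tray between -0.005 and 0.04 m and value of joint stamp below 0.002 m and linear speed of orange_board below 0.01 m/s and linear speed of red_cap below 0.02 m/s); the robot touches nothing.
It fails at once if the stamp is pressed (more than 6 mm) while the orange board is not against both stops (value of joint stamp above 0.006 m and not (x of orange_board in the frame of jig between 0.0105 and 0.0145 m and y of orange_board in the frame of jig between 0.023 and 0.027 m and z of orange_board in the frame of jig between 0.009 and 0.015 m and y of bare_end in the frame of jig between 0.09 and 0.11 m and angle between the y axis of orange_board and the y axis of jig, either way round below 0.02 rad and angle between orange_board's own z axis and vertical below 0.05 rad)).
It fails at once if the blue or the green board is moved by more than 25 mm (distance of any of blue_board, green_board from where it was at the start of the episode above 0.025 m).
It fails at once if a spray can is moved by more than 25 mm (distance of any of silver_can, black_can, lime_can from where it was at the start of the episode above 0.025 m).
It fails at once if the paint tin or the marker is moved by more than 25 mm (distance of any of paint_tin, marker from where it was at the start of the episode above 0.025 m).
It also fails if it takes over 72 s, if anything falls off the work surface, if the arm or the gripper's body presses on something with over 40 N, if the wrist force passes 120 N, or if a joint passes its speed limit or range.

## Working session

There is one attempt and no reset: what is moved stays moved. The work goes in short steps, each a Python script; the robot and the scene stay as the last script left them, time stands still between calls to the robot, and variables do not carry over. Pictures are saved under pics/ and viewed, at most 12 in all, crops included, and the job is handed in when it is done.

```bash
mkdir -p pics
cat > h.py <<'E'
import numpy as np, cv2
from scipy.spatial.transform import Rotation as R
from workcell import env
def cam(f):
    o=f["orientation"]
    o=np.array(o,float)
    Rm=o if o.shape==(3,3) else R.from_euler('xyz',o,degrees=True).as_matrix()
    K=np.array([[f["fx"],0,f["cx"]],[0,f["fy"],f["cy"]],[0,0,1]])
    return K,np.array(f["D"],float),Rm,np.array(f["position"],float)
def topix(f,P):
    K,D,Rm,p=cam(f); q=(np.atleast_2d(P)-p)@Rm*[1,-1,-1]
    return cv2.projectPoints(q,np.zeros(3),np.zeros(3),K,D)[0][:,0]
def toworld(f,uv,z):
    K,D,Rm,p=cam(f)
    n=cv2.undistortPoints(np.array(uv,float).reshape(-1,1,2),K,D)[:,0]
    d=np.c_[n[:,0],-n[:,1],-np.ones(len(n))]@Rm.T
    return p+d*((z-p[2])/d[:,2])[:,None]
E
python3 - <<'E'
from h import *
T=env.grab_frame("top");S=env.grab_frame("side")
print({k:v for k,v in T.items() if k!="image"});print({k:v for k,v in S.items() if k!="image"})
cv2.imwrite("pics/a.png",np.vstack([T["image"],S["image"]])[:, :] if 0 else cv2.resize(T["image"],(800,600)))
cv2.imwrite("pics/b.png",S["image"])
for n in ["jig","stamp","orange_board","red_cap","cap_tray","yellow_cap","blue_board","green_board","silver_can","black_can","lime_can","paint_tin","marker"]:
    print(n,[(np.round(r["xyz"],3).tolist(),round(r["score"],2)) for r in env.search_frame(T,n)[:2]])
E
```

```text
{'fx': 420.37153541418803, 'fy': 420.37153541418803, 'cx': 255.39589515853203, 'cy': 185.7887975601089, 'D': array([-0.0711111,  0.       ,  0.       ,  0.       ,  0.       ]), 'position': array([0.41100468, 0.02169075, 1.12442173]), 'orientation': array([  7.196372  ,  -0.57908874, -90.24377179]), 'shot': 1}
{'fx': 497.47998414686566, 'fy': 497.47998414686566, 'cx': 248.88335604322035, 'cy': 201.43555108120574, 'D': array([-0.0951539,  0.       ,  0.       ,  0.       ,  0.       ]), 'position': array([0.28142184, 1.10405294, 0.85023293]), 'orientation': array([  56.38673245,    1.18093046, -167.12912009]), 'shot': 2}
jig [([0.566, 0.204, 0.014], 0.84), ([0.62, -0.092, 0.047], 0.28)]
stamp [([0.581, 0.264, 0.099], 0.43), ([0.622, -0.152, 0.008], 0.27)]
orange_board [([0.459, -0.092, 0.017], 0.77), ([0.399, 0.052, 0.01], 0.7)]
red_cap []
cap_tray [([0.621, -0.152, 0.003], 0.56)]
yellow_cap [([0.623, -0.09, 0.046], 0.58)]
blue_board [([0.563, -0.393, 0.014], 0.87)]
green_board []
silver_can [([0.386, 0.214, 0.188], 0.91)]
black_can [([0.684, -0.339, 0.151], 0.95)]
lime_can [([0.428, 0.371, 0.162], 0.63)]
paint_tin [([0.73, 0.016, 0.056], 0.86), ([0.397, 0.053, 0.008], 0.44)]
marker [([0.732, 0.014, 0.056], 0.66), ([0.397, 0.049, 0.008], 0.6)]
```

View pics/a.png

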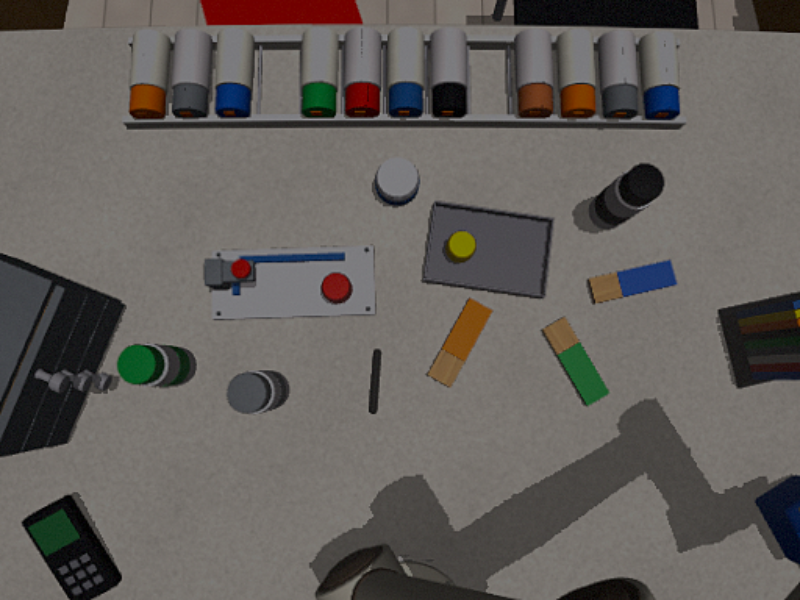

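View pics/b.png

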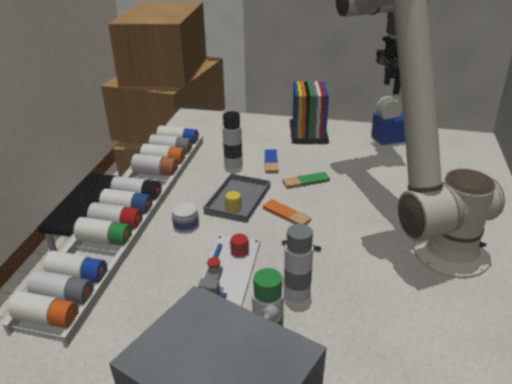

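The top view shows the jig at about (295,282) px with the stamp on its left (+y). The red cap is on the bed at (336,288) and the tray is at (487,250) with the yellow cap at (461,245). The orange board is at (462,342), bare end lower left at (440,378). The side view agrees. Next I'll fit poses from the top view, then look from near with the wrist camera.

```bash
cat >> h.py <<'E'
def rectfit(f,m,z):
    c=max(cv2.findContours(m.astype(np.uint8),cv2.RETR_EXTERNAL,cv2.CHAIN_APPROX_NONE)[0],key=cv2.contourArea)
    w=toworld(f,c[:,0],z)[:,:2]*1000
    return cv2.minAreaRect(w.astype(np.float32))
def hsv(f): return cv2.cvtColor(f["image"],cv2.COLOR_BGR2HSV)
def show(f,name,P=()):
    im=f["image"].copy()
    for u,v in (topix(f,P) if len(P) else ()): cv2.circle(im,(int(round(u)),int(round(v))),2,(255,0,255),-1)
    cv2.imwrite("pics/"+name,cv2.resize(im,(800,600)))
E
python3 - <<'E'
from h import *
T=env.grab_frame("top")
for n,z in [("jig",.012),("cap_tray",.025),("orange_board",.014)]:
    for r in env.trace(T,n)[:2]: print(n,round(r["score"],2),r["mask"].sum(),rectfit(T,r["mask"],z))
H=hsv(T)
# red cap at jig, orange
for nm,uv,z in [("jigcorners",[(214,320),(376,313),(374,245),(212,250)],.012),("tray",[(435,204),(553,219),(545,297),(424,282)],.025),("cap",[(336,287)],.057),("yel",[(461,245)],.049),("board",[(472,299),(492,308),(448,387),(428,376)],.014),("stamp",[(241,269)],.1)]:
    print(nm,toworld(T,np.array(uv)/1.5625,z)[:,:2].round(3).tolist())
# wrist looks
for i,(p) in enumerate([(0.50,-0.09,0.32),(0.56,0.16,0.36)]):
    env.goto(p,[180,0,90 if 0 else 0]); f=env.grab_frame("wrist"); print(f["position"],f["orientation"]); show(f,f"w{i}.png")
    np.save(f"w{i}.npy",f,allow_pickle=True)
E
```

```text
jig 0.64 4427 ((567.1355590820312, 197.84854125976562), (120.84902954101562, 291.08282470703125), 1.6876345872879028)
cap_tray 0.96 3860 ((622.1088256835938, -143.22799682617188), (212.05174255371094, 146.78892517089844), 82.35741424560547)
orange_board 0.69 996 ((463.50042724609375, -92.40203857421875), (48.612266540527344, 150.3543243408203), 61.987422943115234)
jigcorners [[0.501, 0.325], [0.513, 0.049], [0.63, 0.053], [0.622, 0.332]]
tray [[0.699, -0.052], [0.673, -0.256], [0.538, -0.237], [0.564, -0.032]]
cap [[0.551, 0.114]]
yel [[0.623, -0.093]]
board [[0.536, -0.114], [0.52, -0.148], [0.387, -0.072], [0.406, -0.038]]
stamp [[0.575, 0.261]]
[ 0.58332139 -0.09088226  0.50329085] [-1.77360410e+01 -5.28738955e-02 -9.01159922e+01]
[0.64329596 0.15869332 0.54339687] [-1.77350181e+01 -7.63755686e-02 -9.01041198e+01]
```

View pics/w1.png

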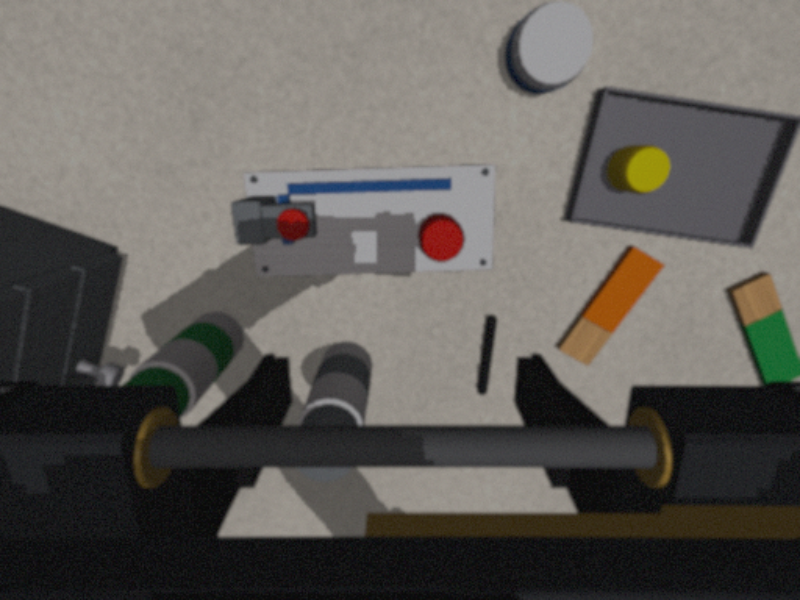

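View pics/w0.png

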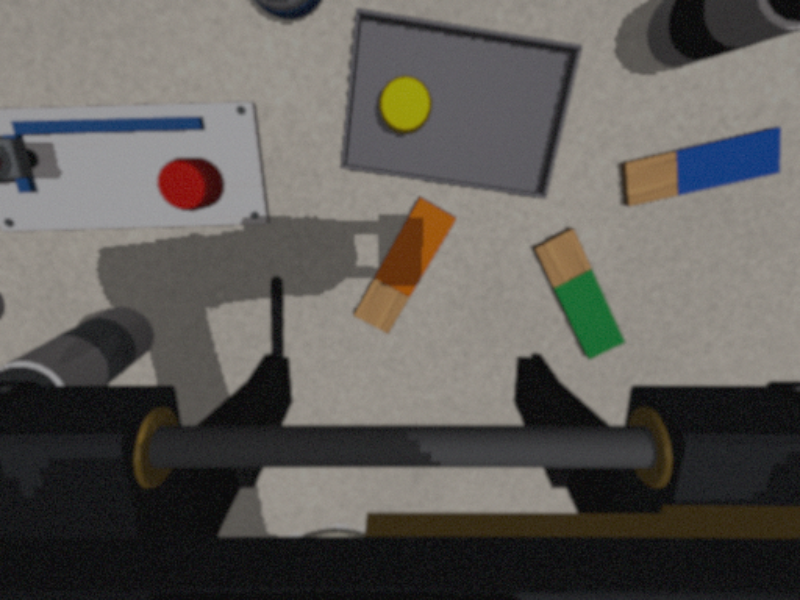

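Wrist view 1 shows the bed corners at (246,173), (495,167), (493,268) and (256,276), the fence's near end at (450,179)–(450,189), and the cap at (441,236). Wrist view 0 shows the orange board with corners (420,198), (455,217), (386,332) and (354,314). Next I'll fit the jig and board poses from these.

Run:
```python
from h import *
from scipy.optimize import least_squares
f0=np.load("w0.npy",allow_pickle=True).item();f1=np.load("w1.npy",allow_pickle=True).item()
s=512/800
def fit(f,M,uv,g):
    M=np.array(M)/1000; uv=np.array(uv)*s
    def W(q): c,k=np.cos(q[2]),np.sin(q[2]); return np.c_[q[0]+c*M[:,0]-k*M[:,1],q[1]+k*M[:,0]+c*M[:,1],M[:,2]]
    r=least_squares(lambda q:(topix(f,W(q))-uv).ravel(),g,x_scale=[.01,.01,.05],loss="soft_l1")
    return r.x,(topix(f,W(r.x))-uv).round(1).tolist()
M=[(60,150,12),(60,-130,12),(-60,-130,12),(-60,150,12),(47,-80,22),(35,-80,22),(12.5,80,100)]
j,e=fit(f1,M,[(246,173),(495,167),(493,268),(256,276),(450,179),(450,189),(292,219)],[.567,.19,.03]);print("jig",j,np.degrees(j[2]),e)
for nm,f in(("0",f0),("1",f1)):
  h=hsv(f); 
  m=(cv2.inRange(h,(100,120,50),(125,255,255))>0)
  n,l,st,_=cv2.connectedComponentsWithStats(m.astype(np.uint8)); print(st[st[:,4]>20])
  for r in env.trace(f,"orange_board")[:1] if 0 else []: pass
  o=cv2.inRange(h,(4,60,60),(22,255,255)); o=cv2.morphologyEx(o,cv2.MORPH_OPEN,np.ones((3,3)))
  n,l,st,ce=cv2.connectedComponentsWithStats(o); print(st[st[:,4]>50],ce[st[:,4]>50])
B=[(22.5,-75,14),(-22.5,-75,14),(-22.5,75,14),(22.5,75,14)]
g=[.46,-.09,np.arctan2(.131,.076)]
print("board0",fit(f0,B,[(420,198),(455,217),(386,332),(354,314)],g))
print("board1",fit(f1,B,[(633,246),(664,266),(585,364),(558,346)],g))
C=[(22*np.cos(a),22*np.sin(a),57) for a in(0,)]
print("cap1",toworld(f1,np.array([(442,236)])*s,.057),"cap0",toworld(f0,np.array([(186,182)])*s,.057))
print("tray0",toworld(f0,np.array([(359,10),(579,45),(544,196),(342,165)])*s,.025).round(3).tolist(),"yel",toworld(f0,np.array([(405,102)])*s,.049))
show(f1,"o.png")
```

```text
jig [0.56597709 0.1834841  0.02704151] 1.5493646717002463 [[-2.8, -1.0], [0.6, -2.0], [-0.3, 1.3], [-0.4, 0.5], [0.8, -0.6], [0.8, 0.2], [-0.3, 3.8]]
[[     0      0    512    384 193899]
 [     5     76    124     13    816]
 [   434     82     65     42   1820]
 [    10    113     10      9     64]]
[[     0      0    512    384 192153]
 [   399     97     34     35    962]
 [   227    126     65     87   2373]
 [   342    146     36     37    827]
 [    86    266     12     30    137]
 [   423    279      7     29    132]] [[254.22961911 192.1389882 ]
 [415.95218295 113.93347193]
 [258.77286136 168.86599241]
 [359.50060459 164.15719468]
 [ 90.59124088 279.37956204]
 [426.52272727 293.40909091]]
[[     0      0    512    384 196005]
 [   185    115    103      9    570]
 [   178    125      7      5     30]]
[[     0      0    512    384 193455]
 [   358    158     67     75   2054]
 [   468    175     32     32    695]
 [    88    265     10     19     98]
 [   421    272     10     38    208]
 [    86    285      6     24     98]] [[253.23054457 191.26956657]
 [390.62074002 194.43768257]
 [483.52230216 190.45755396]
 [ 92.2755102  273.82653061]
 [425.75480769 292.23076923]
 [ 88.2244898  296.08163265]]
board0 (array([ 0.46321605, -0.09111017,  1.04940599]), [[-0.3, -1.6], [1.0, 0.2], [0.5, 0.6], [-1.5, 0.3]])
board1 (array([ 0.46316266, -0.08931345,  1.03111995]), [[0.7, -0.6], [0.3, -0.9], [-0.1, 0.7], [-1.4, 1.3]])
cap1 [[0.55791766 0.11638164 0.057     ]] cap0 [[0.55578173 0.10998609 0.057     ]]
tray0 [[0.703, -0.053, 0.025], [0.675, -0.253, 0.025], [0.54, -0.234, 0.025], [0.57, -0.032, 0.025]] yel [[ 0.62517322 -0.09379158  0.049     ]]
```

Run:
```python
from h import *
y=1.5
env.goto([.557,.113,.13],[180,0,y])
env.move_straight([.557,.113,.023],force_limit=8)
env.gripper_to(0.0,grasp_force=12); s=env.read_state(); print("grip",s["opening"]*87,s["position"],s["finger_force"])
env.move_straight([.557,.113,.16]); s=env.read_state(); print(s["opening"]*87,s["finger_force"])
env.goto([.616,-.1876,.12],[180,0,-7.8])
print(env.move_straight([.616,-.1876,.0155],rate=.08,force_limit=3)); print(env.read_state()["position"])
env.gripper_to(.72)
env.move_straight([.616,-.1876,.14])
env.goto([.56,.08,.33],[180,0,0])
f=env.grab_frame("wrist");np.save("w2.npy",f,allow_pickle=True);show(f,"c.png")
print(env.read_state()["clock"])
```

```text
grip 48.279734003043245 [0.55705963 0.11303145 0.02309458] 12.000024891458452
47.799627155428574 11.99998787837103
False
[ 0.6165568  -0.18765349  0.01616915]
13.3833
```

View pics/c.png

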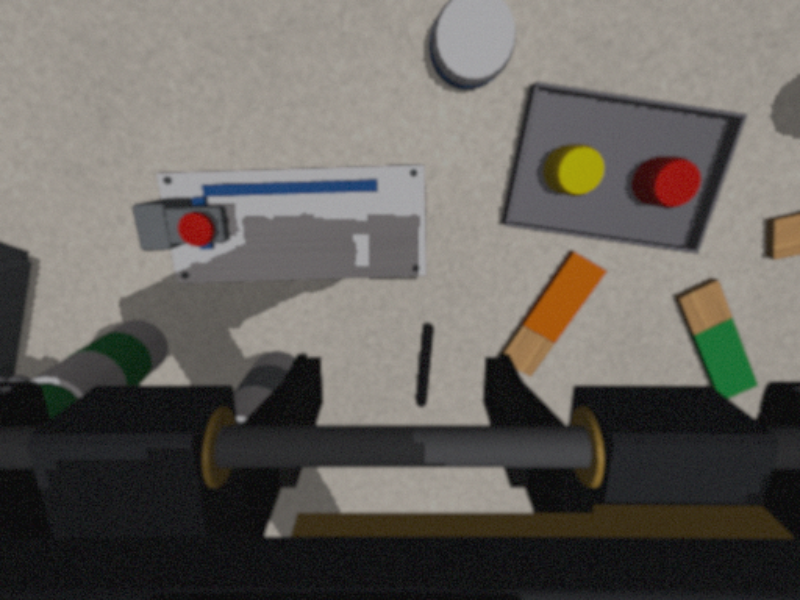

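The red cap stands upright in the tray at (668,182) and the bed is clear. Next I'll refit the jig from this view and move the board over.

```bash
cat >> h.py <<'E'
from scipy.optimize import least_squares
def fit(f,M,uv,g):
    M=np.array(M)/1000; uv=np.array(uv)*.64
    def W(q): c,k=np.cos(q[2]),np.sin(q[2]); return np.c_[q[0]+c*M[:,0]-k*M[:,1],q[1]+k*M[:,0]+c*M[:,1],M[:,2]]
    r=least_squares(lambda q:(topix(f,W(q))-uv).ravel(),g,x_scale=[.01,.01,.05],loss="soft_l1")
    return r.x,(topix(f,W(r.x))-uv).round(1).tolist()
JIG=[.566,.1835,.027]
def J(x,y,z):
    c,k=np.cos(JIG[2]),np.sin(JIG[2]); return [JIG[0]+(c*x-k*y)/1000,JIG[1]+(k*x+c*y)/1000,z/1000]
E
python3 - <<'E'
from h import *
import h
f=np.load("w2.npy",allow_pickle=True).item()
M=[(60,150,12),(60,-130,12),(-60,-130,12),(-60,150,12),(47,-80,22),(35,-80,22),(12.5,80,100)]
j,e=fit(f,M,[(160,173),(423,166),(425,275),(174,282),(377,180),(377,190),(196,229)],JIG);print(j,e)
JY=np.degrees(JIG[2])-90
o=[180,0,-30.4]
env.goto([.489,-.105,.10],o); 
print(env.move_straight([.489,-.105,.003],rate=.1,force_limit=6))
env.gripper_to(0,grasp_force=15); s=env.read_state(); print("w",s["opening"]*87,s["position"])
env.move_straight([.489,-.105,.16])
p=J(-13,-20-30,130); env.goto(p,[180,0,JY]); s=env.read_state();print(s["opening"]*87,s["clock"],s["joint_positions"])
f=env.grab_frame("top"); np.save("t3.npy",f,allow_pickle=True)
print(env.move_straight(J(-13,-50,17),rate=.1,force_limit=5)); print(env.read_state()["position"])
f=env.grab_frame("side"); im=f["image"]; c=topix(f,[J(0,0,12)])[0].astype(int); 
cr=im[max(0,c[1]-90):c[1]+90,max(0,c[0]-120):c[0]+120]; cv2.imwrite("pics/d.png",cv2.resize(cr,None,fx=3,fy=3))
E
```

```text
[0.56607004 0.18330201 0.02353757] [[-3.7, -1.2], [1.3, -0.9], [0.8, 1.1], [0.6, 0.6], [-0.1, -0.4], [0.2, 0.9], [-1.6, 0.2]]
False
w 0.3340462621321311 [ 0.48900177 -0.10499385  0.00300897]
0.3162754771295134 19.3583 [ 2.97567411e+01  2.02207761e+01 -1.32159297e+01  2.74411605e-03
 -5.66216643e+01 -2.81999935e+01]
False
[0.55490304 0.13342265 0.0176688 ]
```

View pics/d.png

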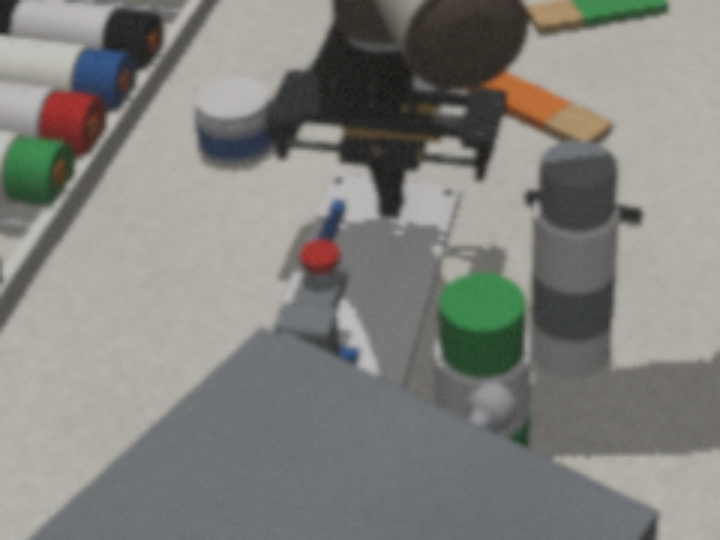

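The fingers closed on nothing: the gripper is empty and the board is still on the counter. I'll measure where the board is now.

Run:
```python
from h import *
env.move_straight(J(-13,-50,160))
env.goto([.42,-.09,.30],[180,0,-30.4])
f=env.grab_frame("wrist");np.save("w4.npy",f,allow_pickle=True);show(f,"e.png",[[.489,-.105,.014],[.463,-.09,.014]])
T=env.grab_frame("top")
for g in (T,f):
  r=env.trace(g,"orange_board")[0]; print(r["score"],r["mask"].sum(),rectfit(g,r["mask"],.014))
```

```text
Traceback (most recent call last):
IndexError: list index out of range
```

View pics/e.png

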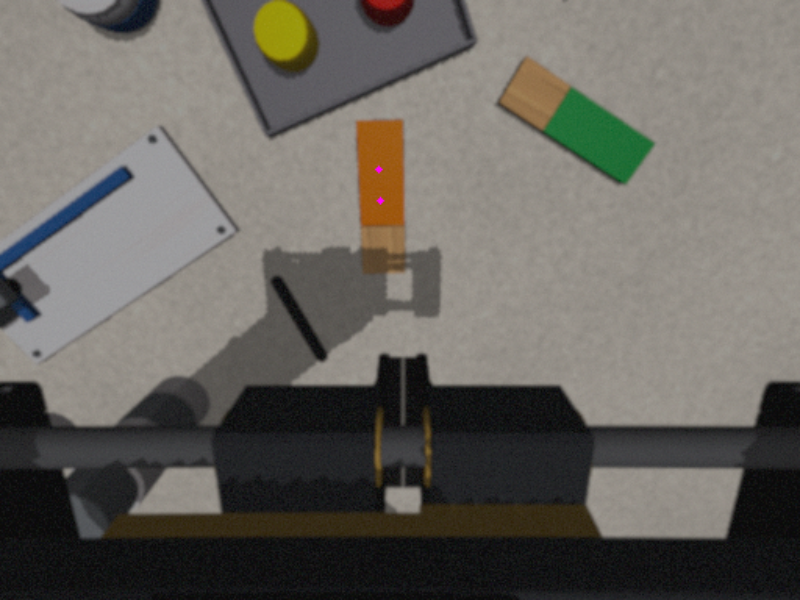

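The board lies at (357–405, 120–272) px, almost where it was. I'll refit it, go down again, and look before closing.

Run:
```python
from h import *
f=np.load("w4.npy",allow_pickle=True).item()
B=[(22.5,-75,14),(-22.5,-75,14),(-22.5,75,14),(22.5,75,14)]
q,e=fit(f,B,[(357,121),(404,120),(405,271),(362,272)],[.463,-.09,1.04]);print(q,np.degrees(q[2]),e)
b=np.array([-np.sin(q[2]),np.cos(q[2])]); g=q[:2]-.03*b; yaw=np.degrees(q[2])-90; print(g,yaw)
np.save("g.npy",[*g,yaw])
env.gripper_to(.75)
env.goto([*g,.08],[180,0,yaw]); print(env.read_state()["clock"])
print(env.move_straight([*g,.003],rate=.1,force_limit=6)); s=env.read_state();print(s["position"],s["tool_rot"],s["opening"]*87,s["force"])
f=env.grab_frame("side"); c=topix(f,[[*g,.01]])[0]; print(c)
c=c.astype(int); cv2.imwrite("pics/k.png",cv2.resize(f["image"][c[1]-60:c[1]+50,c[0]-75:c[0]+75],None,fx=5,fy=5))
```

```text
[ 0.46160328 -0.09214011  1.04570961] 59.9147471343952 [[-0.3, -1.1], [0.2, -0.7], [0.1, 1.6], [-0.0, 1.2]]
[ 0.4875617  -0.10717875] -30.0852528656048
25.3917
False
[ 0.48828025 -0.10710834  0.0037037 ] [-1.79951038e+02 -8.14672238e-02 -3.00685171e+01] 65.10212194557899 [-0.36739805 -0.22393919  0.37443601]
[277.71732174 207.90129467]
```

View pics/k.png

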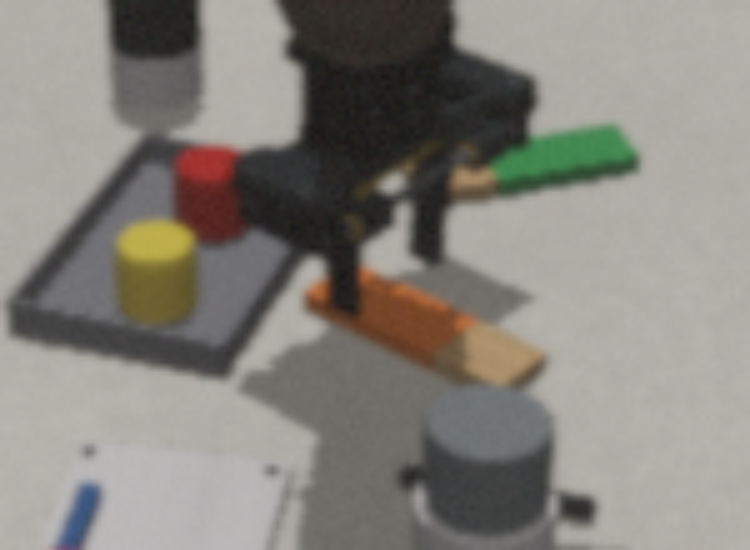

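Run:
```python
from h import *
f=env.grab_frame("side"); g=np.load("g.npy"); a=np.radians(g[2]); d=np.array([np.sin(a),-np.cos(a)])
for s in(-1,1):
  for z in(0,.004,.012,.02,.03): print(s,z,(topix(f,[[*(g[:2]+s*.038*d),z]])[0]-[202,147]).round(1)*5)
```

```text
-1 0 [337. 346.]
-1 0.004 [337.  340.5]
-1 0.012 [337. 329.]
-1 0.02 [337. 318.]
-1 0.03 [337. 304.]
1 0 [418.5 291.5]
1 0.004 [419. 286.]
1 0.012 [419. 275.]
1 0.02 [419.5 264. ]
1 0.03 [419.5 250.5]
```

In the side picture the fingertips appear about 16 mm above the counter, although the TCP reads 3.7 mm. That explains the empty grip. I'll feel for the counter with a force limit to get the real offset.

Run:
```python
from h import *
g=np.load("g.npy")
print(env.move_straight([*g[:2],-.022],rate=.03,force_limit=4)); s=env.read_state();print(s["position"],s["force"],s["clock"])
z=s["position"][2]+.003
env.move_straight([*g[:2],z]); env.gripper_to(0,grasp_force=15); s=env.read_state(); print("w",s["opening"]*87,s["position"],s["finger_force"])
```

```text
True
[ 0.48707627 -0.10723265 -0.02175786] [-0.28817223  0.15194346  3.5237835 ] 27.2
w 44.89615480588862 [ 0.48749119 -0.10718052 -0.01885094] 14.984594732522964
```

The counter reads −21.5 mm, so the reported TCP is really about the grasp point, roughly 20 mm above the tips. The board is now gripped (44.9 mm), so I can carry it over.

Run:
```python
from h import *
g=np.load("g.npy"); JY=np.degrees(JIG[2])-90
env.move_straight([*g[:2],.12],rate=.2)
env.goto(J(-13,-52,100),[180,0,JY]); s=env.read_state(); print(s["opening"]*87)
print(env.move_straight(J(-13,-52,-4.5),rate=.1,force_limit=4)); print(env.read_state()["position"])
print(env.move_straight(J(-13,-18,-4.5),rate=.08,force_limit=6))
print(env.move_straight(J(-13,-18,-8),rate=.03,force_limit=3)); print(env.read_state()["position"])
env.gripper_to(.64)
env.move_straight(J(-13,-18,60),rate=.2)
env.move_straight(J(-25,-90,150),rate=.25)
f=env.grab_frame("top");np.save("t5.npy",f,allow_pickle=True)
c=topix(f,[J(0,10,12)])[0].astype(int);cv2.imwrite("pics/m.png",cv2.resize(f["image"][c[1]-50:c[1]+50,c[0]-80:c[0]+80],None,fx=5,fy=5))
print(env.read_state()["clock"])
```

```text
44.570912592041175
False
[ 0.55498923  0.13142043 -0.00381569]
False
True
[ 0.55390177  0.16535136 -0.00751531]
33.7583
```

View pics/m.png

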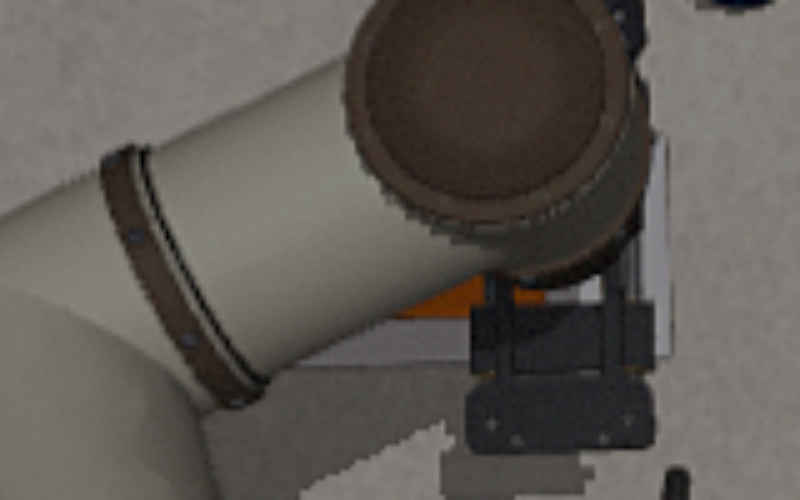

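The board is on the bed, partly hidden by the arm. Next I'll push it in x with the far finger of the open gripper, which keeps the body clear of the can and the stamp arm. Then I'll push it in y with the fingers shut.

```bash
cat >> h.py <<'E'
A=np.degrees(JIG[2])
def loc(p):
    c,k=np.cos(JIG[2]),np.sin(JIG[2]); d=(np.array(p)[:2]-JIG[:2])*1000; return np.round([c*d[0]+k*d[1],-k*d[0]+c*d[1],p[2]*1000],1)
def pushx(x0=-55,x1=-10,F=6):
    env.gripper_to(1.0)
    env.goto(J(x0,-40,70),[180,0,A]); env.move_straight(J(x0,-40,-5),rate=.15)
    h=env.move_straight(J(x1,-40,-5),rate=.04,force_limit=F); s=env.read_state(); print("x",h,loc(s["position"]),s["force"].round(1) if hasattr(s["force"],"round") else s["force"],s["clock"])
    p=loc(s["position"])[0]; env.move_straight(J(p-6,-40,-5),rate=.1); env.move_straight(J(p-10,-40,70),rate=.2)
def pushy(y0=-82,y1=-50,F=5):
    env.gripper_to(0.0)
    env.goto(J(12,y0,60),[180,0,A-90]); env.move_straight(J(12,y0,-5),rate=.15)
    h=env.move_straight(J(12,y1,-5),rate=.04,force_limit=F); s=env.read_state(); print("y",h,loc(s["position"]),s["force"].round(1) if hasattr(s["force"],"round") else s["force"],s["clock"])
    p=loc(s["position"])[1]; env.move_straight(J(12,p-6,-5),rate=.1); env.move_straight(J(12,p-8,60),rate=.2)
E
python3 - <<'E'
from h import *
pushx(); pushy()
f=env.goto(J(-60,-20,300),[180,0,A]); f=env.grab_frame("wrist"); np.save("w6.npy",f,allow_pickle=True); T=env.grab_frame("top"); np.save("t6.npy",T,allow_pickle=True)
c=topix(f,[J(12,20,12)])[0].astype(int); c=[max(c[0],110),max(c[1],80)]; print(c,env.read_state()["clock"])
cv2.imwrite("pics/n.png",cv2.resize(f["image"][c[1]-80:c[1]+80,c[0]-110:c[0]+110],None,fx=3.5,fy=3.5))
E
```

```text
x True [-20.3 -40.4  -5.8] [-0.6 -0.   0.7] 37.3833
y True [ 11.6 -60.2  -4.8] [ 0.1 -2.8  1.1] 42.1667
[np.int64(230), np.int64(103)] 44.275
```

View pics/n.png

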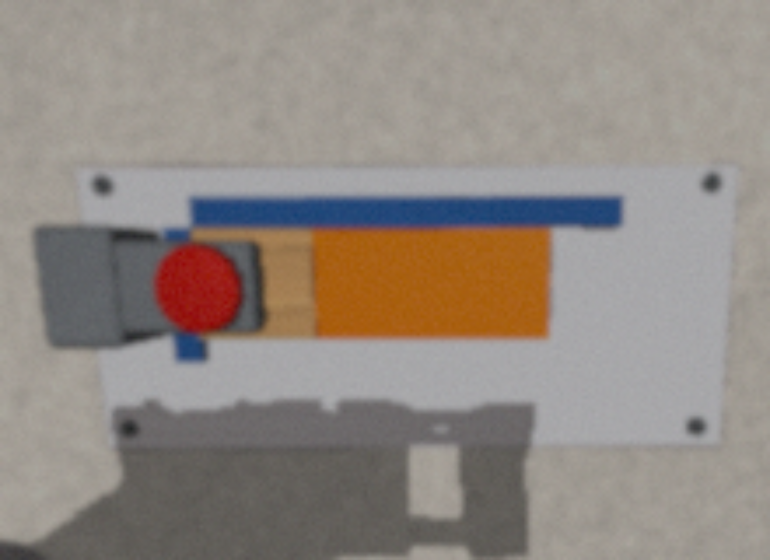

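Both stops are reached: the contacts came at x −20.3 and y −60.2, against −19.5 and −59.5 expected. The picture shows the board flush along the fence (edge at row 228) and up to the end stop. One more confirming push each way, then the stamp.

Run:
```python
from h import *
pushx(-34,-10,8); pushy(-70,-50,7)
env.gripper_to(0.0)
env.goto(J(12.5,80,115),[180,0,A-90])
h=env.move_straight(J(12.5,80,55),rate=.04,force_limit=16); s=env.read_state(); print(h,loc(s["position"]),s["force"],s["clock"])
env.dwell(.3); s=env.read_state(); print(loc(s["position"]),s["force"])
env.move_straight(J(12.5,80,140),rate=.15)
env.goto(J(-60,-20,280),[180,0,A])
f=env.grab_frame("wrist"); np.save("w7.npy",f,allow_pickle=True)
c=topix(f,[J(12,20,12)])[0].astype(int); c=[max(c[0],110),max(c[1],80)]; print(c,env.read_state()["clock"])
cv2.imwrite("pics/p.png",cv2.resize(f["image"][c[1]-80:c[1]+80,c[0]-110:c[0]+110],None,fx=3.5,fy=3.5))
```

```text
x True [-20.3 -40.4  -5.1] [-0.8 -0.1  0.1] 47.8083
y True [ 11.7 -60.2  -4.1] [ 0.2 -2.6  2.4] 52.3917
True [12.4 79.9 66.5] [-2.07549728  0.43248918  6.17008527] 55.15
[12.5 79.9 66.5] [-2.69997233 -0.54924633  5.34562182]
[np.int64(229), np.int64(104)] 57.6083
```

View pics/p.png

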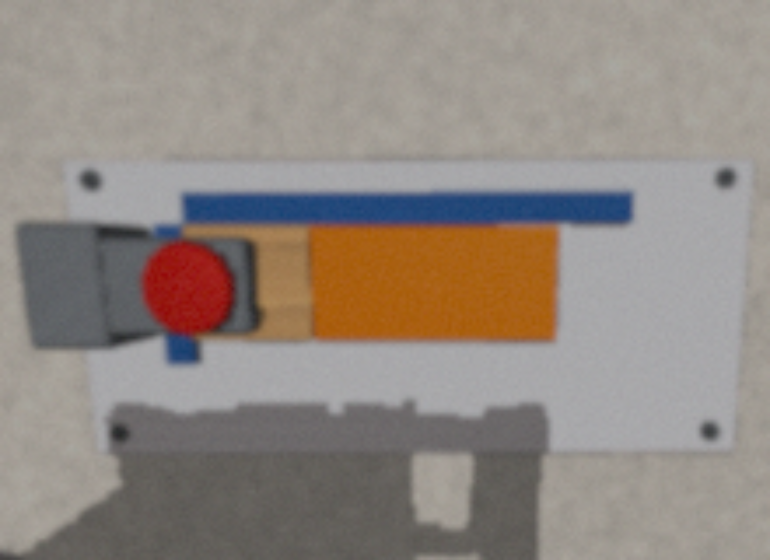

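The board is still flush and the head is back up, with its red disc at (188,287). After the stop the press settled to about 5.4 N, which is not clearly full depth. There is time to press again with a firmer hold, then hand in.

Run:
```python
from h import *
env.goto(J(12.5,80,85),[180,0,A-90]); print(env.read_state()["force"])
h=env.move_straight(J(12.5,80,63),rate=.04,force_limit=30); s=env.read_state(); print(h,loc(s["position"]),s["force"],s["clock"])
h=env.move_straight(J(12.5,80,loc(s["position"])[2]-1.5),rate=.02,force_limit=25); env.dwell(.25); s=env.read_state(); print(h,loc(s["position"]),s["force"],s["clock"])
env.move_straight(J(12.5,80,130),rate=.15)
env.dwell(.5); print(env.read_state()["clock"])
f=env.grab_frame("wrist"); print(env.close_job())
```

```text
[ 0.50201351 -0.48741153 -0.05734158]
False [13.3 80.3 66.2] [-4.14801519 -1.26376876 15.43097407] 59.7667
False [13.2 80.3 66.2] [-1.62092333 -0.14495896  8.86191973] 60.2667
61.35
the job is handed in; nothing more can be done
None
```

I handed the job in at about 61 s. The red cap is in the tray, the orange board lies flush against both stops, and the stamp was pressed to its stop and lifted clear; I did not take a last look at the scene after the second press, and no verdict was returned.

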